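# Lay out a haircut set and a beard set at the barber's station

## Robot

A 6-joint arm with a two-finger parallel gripper is mounted at the origin on the work surface. World frame = base frame: x ahead of the robot, y to its left, z up, the work surface at z = 0. Lengths are in m, angles in rad, forces in N, time in s.
With the tool pointing down it reaches from about 0.4 to 0.925 m from the base axis. Payload 12.5 kg.
Tool frame: the origin (TCP) lies midway between the tips of the shut fingers; the grasp point (between the pads) lies 19 mm behind it; z points along the fingers, y is the direction in which the jaws open and shut (so a half turn about z gives the same grasp; the last joint's range is limited). The gripper opens to 95 mm and grips with 3 to 60 N. Pads are 20 mm wide; open, the fingers measure 119 mm over their backs; the gripper's body (75 mm by 180 mm) begins 59 mm behind the grasp point.
Start: joints at [1.144, 0.491, 1.559, -0, 1.092, -0.106], TCP at [0.197, 0.593, 0.215] pointing down, gripper open.
Joint ranges: [-3.1, 3.1], [-0.84, 2.19], [0.05, 2.79], [-1.13, 4.28], [0.06, 2.93], [-2.69, 2.69]. Speed limits (rad/s): [2.22, 2.22, 2.79, 3.14, 3.14, 3.14].

## Interface

Orientations are given as a unit quaternion [x, y, z, w].
In Python, from cell import manip, eyes gives the robot as it stands.
- The arm moves only by the tool send_rows, never from a script. Its argument "motion" is a list that holds one entry, the list of rows, each a list of 6 numbers: the shift along the world's x, y, z in units of 0.15 m (1.0 is 0.15 m), then the turn, a rotation vector about the world's x, y, z in units of 180 degrees (1.0 is 180 degrees). In form: [[[dx, dy, dz, ax, ay, az], ...]]. A call has exactly 10 rows; each row is the pose to reach, as a shift and turn from the pose measured when the call began, turning the shorter way round; what a row does not reach only later rows make up. A row lasts 1/8 s, in which the tool goes at most 62.5 mm and 10.7 degrees, less where a joint would pass 70% of its speed; a pose out of reach is approached as far as the arm can. A call with a number of a shift or a turn outside -1 to 1 is refused whole. A call with a gripper value outside its range is refused whole. "claw" is the gripper's target within -1 to 1 (shut at 1, half-way at 0, fully open at -1), set as the call begins (left out, the last holds). The fingers move at their own pace and stop on an object; the grip force is fixed at half the most. Time passes only in rows, so rows that repeat a pose let the fingers close, or fill a call up. It gives the time, the measured TCP pose, the force and the opening at its end, in the units of the state.
- manip.sense(): the state, without advancing time (a new reading comes with each control period).
- eyes.grab_frame(name): name is "side" or "top"; returns (picture, depth): 480x640x3 uint8, red, green, blue; 480x640 float32, m along the optical axis (not along the pixel's ray), 0 where there is no reading.
- eyes.camera_model(name): a dict with "K" (3x3 intrinsics, pixels), "rvec" (rotation vector, rad) and "tvec" (3), from world to camera coordinates, as OpenCV has them. Camera axes: x right, y down, z forward; pixel columns grow to the right and rows downward; lengths in m; the calibration is good to about 2 mm. A picture is of the moment at which its call begins. camera_model takes no time and is no camera call.
- manip.hand_in(): hands the job in, once; it reports no verdict.
The state is a dict: "clock": time; "joints": joint angles; "joint_velocities": joint speeds; "effort": joint torques, N m; "tool_pos": TCP position; "tool_rot": TCP orientation; "wrist_force": force on the tool from outside, world axes, zero at the start; "ft_torque": the same for the moment, N m; "gripper_width": opening from 0.0 (shut) to 1.0 (fully open).
Only numpy, scipy, OpenCV 4.12 (cv2) and the standard library are available. Lean on these libraries where they do the work, as an engineer would, in place of code of your own. Each camera call takes 0.05 s, during which the arm holds its last target. There are 200 camera calls.

## Task

Lay out the sets for the next two customers: the haircut set goes in the oblong two-bay tray, the big clipper in its long bay and the larger comb guard in its short bay; the beard set goes in the squarer three-bay tray, the slim trimmer in its long bay, and the smaller comb guard and the little round balm tin in the two small bays, one in each. Set each thing down flat on the floor of its bay, the way up it lies now, without dropping it. Leave the flat comb, the hair clip and the safety razor where they lie.

Things in the scene. Friction and masses are not known exactly. Their poses are not given: they have to be found in the camera images.
- clipper_mid (a point): The big hair clipper (the largest machine): aluminium body with a pale gold lid and a steel toothed blade, 155 mm long, 44 mm wide, 40 mm high, about 0.3 kg, lying flat. The point is its centre, 20 mm above its underside. x runs along it to the blade, y across, z up. From 55 mm behind the centre to 35 mm ahead of it the sides are parallel, 44 mm apart up to about 25 mm above its underside and 38 mm apart above that: grasp it across (along y). It lies loose on the counter.
- trimmer_mid (a point): The slim trimmer: black body, narrow neck and a thin steel T-shaped blade, 140 mm long, body 34 mm wide and 32 mm high (T blade 42 mm wide), about 0.17 kg, lying flat. The point is its centre, 16 mm above its underside. x runs along it to the blade, y across, z up. Its sides are parallel from 60 mm behind the centre to 20 mm ahead of it; grasp it across (along y). It lies loose on the counter.
- long_guard_mid (a point): The larger comb guard: black plastic clip-on comb, 62 mm long (x, teeth to +x), 46 mm wide (y), 28 mm high at its cross web, teeth 24 mm, heel 17 mm high, about 30 g. The point is its centre, 14 mm above its underside; z up. Grasp it across (along y); above the counter the sides reach up 17 mm at the heel and 24 mm at the teeth.
- short_guard_mid (a point): The smaller comb guard: black plastic clip-on comb, 42 mm long (x, teeth to +x), 34 mm wide (y), 15 mm high at its cross web, teeth 12 mm, heel 9 mm high, about 15 g. The point is its centre, 7.5 mm above its underside; z up. Grasp it across (along y), low down.
- tin_mid (a point): The little round balm tin: plain aluminium disc, 45 mm across, 22 mm high, about 50 g, lid up. The point is its centre, 11 mm above its underside; z up, its x may point anywhere.
- cut_tray: The oblong steel tray with two bays, fixed to the counter: 277 mm (x) by 102 mm (y). Origin at the centre of its underside; z up. Floor 3 mm thick; outer lip and the one rib 3 mm thick, their tops 12 mm above the counter. Long bay: 182 x 96 mm inside, its centre at x = +44.5 mm, y = 0 in the tray's frame. Short bay: 86 (x) x 96 (y) mm inside, centre at x = -92.5 mm, y = 0. The long bay is always on the side away from the robot.
- beard_tray: The squarer steel tray with three bays, fixed to the counter: 171 mm (x) by 190 mm (y). Origin at the centre of its underside; z up. Floor 3 mm thick; outer lip and ribs 3 mm thick, their tops 12 mm above the counter. Long bay: 165 (x) x 86 (y) mm inside, centre at x = 0, y = +49 mm in the tray's frame. Two small bays: each 81 (x) x 95 (y) mm inside, centres at x = -42 mm and x = +42 mm, y = -44.5 mm.
- comb: Bystander, loose: brown flat comb, 170 mm long (x), 26 mm wide (y), 5 mm thick, lying between the two machines. Origin at the centre of its underside. Not to be disturbed.
- hair_clip: Bystander, loose: slim aluminium hair clip, 85 mm long (x), 12 mm wide, 12 mm high, lying among the small things. Origin at the centre of its underside. Not to be disturbed.
- safety_razor: Bystander, loose: steel safety razor lying on the counter, 116 mm long (x, head to +x), handle 12 mm thick, head 42 mm wide, 12 mm high. Origin on the counter, below its handle axis, 52 mm from the handle end. Not to be disturbed.

How it is judged:
By the outcome, as a careful person would: the job done as asked, in the order asked, and still so for the second after the job is handed in, with the robot touching nothing.
It also fails if it takes over 130 s, if anything falls off the work surface, if the arm or the gripper's body presses on something with over 40 N, if the wrist force passes 120 N, or if a joint passes its speed limit or range.

## Working session

There is one attempt and no reset: what is moved stays moved. The work goes in short steps, Python scripts to look and compute and a tool call to move; the robot and the scene stay as the last step left them, time stands still between calls to the robot, and variables do not carry over. Pictures are saved under pics/ and viewed, about 12 in all and at most 16, crops included, and the job is handed in when it is done.

Besides the shell and the picture viewer there is one more tool, called as name(argument=value, ...), one argument or row to a line, values as JSON. send_rows: Moves the arm, as the interface text tells. Shifts and turns lie within -1 to 1; 1 stands for 0.15 m of shift or 180 degrees of turn. Its arguments: {"type":"object","properties":{"motion":{"type":"array","items":{"type":"array","items":{"type":"array","items":{"type":"number"}}}},"claw":{"type":"number"}},"required":["motion"]}

```bash
ls; mkdir -p pics; cat > h.py <<'E'
import numpy as np,cv2
from cell import manip,eyes
def cam(n):
    m=eyes.camera_model(n);K=np.array(m["K"],float);R=cv2.Rodrigues(np.array(m["rvec"],float))[0];t=np.array(m["tvec"],float).ravel()
    return K,R,t
def ray(n,uv,z):
    K,R,t=cam(n);uv=np.atleast_2d(np.array(uv,float))
    d=(np.linalg.inv(K)@np.c_[uv,np.ones(len(uv))].T).T@R;c=-R.T@t
    return c+d*((z-c[2])/d[:,2])[:,None]
def cloud(n,dep):
    K,R,t=cam(n);v,u=np.mgrid[:480,:640]
    p=np.stack([(u-K[0,2])/K[0,0]*dep,(v-K[1,2])/K[1,1]*dep,dep],-1)
    return (p-t)@R
def proj(n,p):
    K,R,t=cam(n);q=(np.atleast_2d(p)@R.T+t)@K.T
    return q[:,:2]/q[:,2:]
E
python3 - <<'E'
from h import *
for n in("top","side"):
    p,d=eyes.grab_frame(n);cv2.imwrite(f"pics/{n}0.png",p[...,::-1]);np.savez(f"{n}0.npz",p=p,d=d)
    K,R,t=cam(n);print(n,K.round(1).tolist(),(-R.T@t).round(3),R[2].round(3))
print(manip.sense())
E
```

```text
pics
top [[474.5, 0.0, 322.4], [0.0, 474.5, 240.3], [0.0, 0.0, 1.0]] [0.454 0.013 0.911] [ 0.165 -0.024 -0.986]
side [[484.4, 0.0, 318.3], [0.0, 484.4, 244.1], [0.0, 0.0, 1.0]] [ 0.264 -0.434  0.686] [ 0.377  0.539 -0.753]
{'clock': 0.1, 'joints': array([ 1.14436361e+00,  4.91490327e-01,  1.55941261e+00,  1.43277038e-05,
        1.09169958e+00, -1.05631395e-01]), 'joint_velocities': array([-0.00057568, -0.00095432, -0.00173587,  0.0009068 , -0.00210396,
        0.00041216]), 'effort': array([ 1.92389758e-03, -6.13630342e+01, -2.58608669e+01,  6.93726051e-02,
        4.70219110e-02, -6.71134239e-05]), 'tool_pos': array([0.19697901, 0.59290915, 0.21411745]), 'tool_rot': array([ 1.59716978e-01,  9.87162718e-01, -4.85499078e-04, -1.38881444e-04]), 'wrist_force': array([0.76541629, 0.47948858, 1.01881552]), 'ft_torque': array([ 0.02951419, -0.01190557, -0.03299085]), 'gripper_width': 0.9992441813104869}
```

View pics/top0.png

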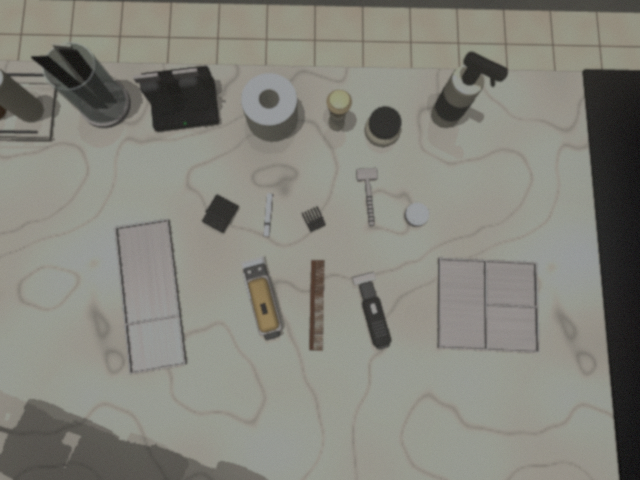

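View pics/side0.png

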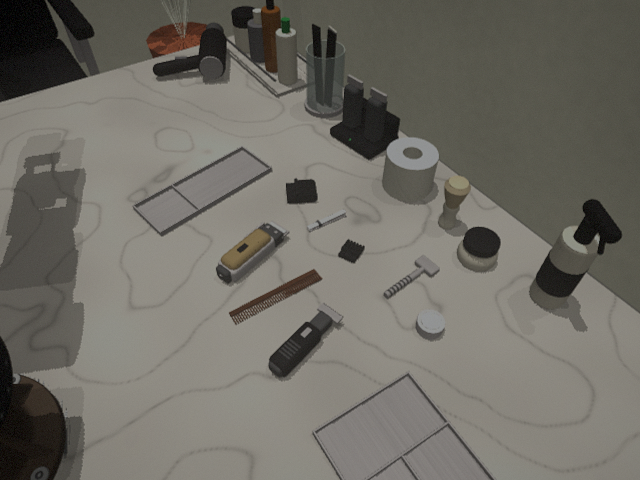

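```bash
cat > seg.py <<'E'
from h import *
o=np.load("top0.npz");p,d=o["p"],o["d"]
P=cloud("top",d)
tab=P[380:420,330:420,2];print("table z",np.median(tab),tab.std())
boxes=dict(clipper=(238,252,292,346),trimmer=(345,265,400,356),lg=(195,188,245,238),sg=(296,200,332,236),tin=(400,197,434,232),comb=(303,255,330,355),clip=(258,188,278,240),razor=(352,162,382,232))
for k,(a,b,c,e) in boxes.items():
    z=P[b:e,a:c,2];m=(z>np.median(tab)+.004)&(d[b:e,a:c]>0)
    n,l,s,_=cv2.connectedComponentsWithStats(m.astype(np.uint8));i=1+s[1:,4].argmax()
    q=P[b:e,a:c][l==i]
    r=cv2.minAreaRect((q[:,:2]*1000).astype(np.float32))
    print(k,len(q),"rect mm",np.round(r[0],1),np.round(r[1],1),round(r[2],1),"z",np.percentile(q[:,2],[50,95]).round(4))
im=p[...,::-1]
T=cv2.resize(im[165:360,190:440],None,fx=3.2,fy=3,interpolation=cv2.INTER_CUBIC)
cv2.imwrite("pics/crop1.png",cv2.convertScaleAbs(T,alpha=1.5))
E
python3 seg.py
```

```text
table z -0.0009178912630439999 0.0606529855242284
clipper 1963 rect mm [492.7 103.2] [154.9  44.8] 16.4 z [0.0348 0.0413]
trimmer 1389 rect mm [ 472.1 -102.6] [143.9  41.8] 14.1 z [0.0289 0.0335]
lg 832 rect mm [658.1 191.2] [53.2 64.6] 62.0 z [0.0183 0.0269]
sg 303 rect mm [647.8   8.5] [41.8 34.4] 26.3 z [0.0106 0.015 ]
tin 462 rect mm [ 656.8 -191.5] [45.  44.4] 10.5 z [0.0215 0.0243]
comb 387 rect mm [481.8   7.7] [ 22.5 171. ] 85.9 z [0.0048 0.007 ]
clip 251 rect mm [654.9  96.8] [12.6 85.1] 85.1 z [0.0093 0.0125]
razor 533 rect mm [ 696.1 -103.8] [118.2  42.1] 10.1 z [0.0103 0.0133]
```

View pics/crop1.png

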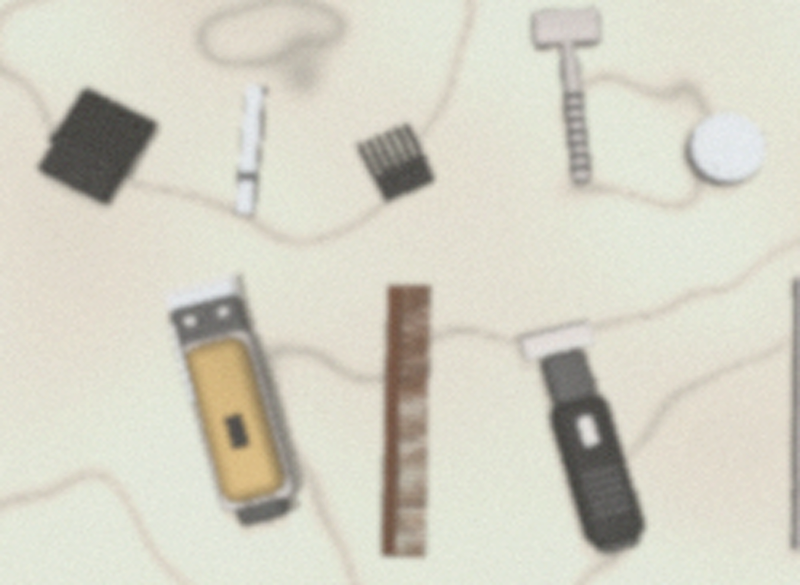

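```bash
cat > tray.py <<'E'
from h import *
o=np.load("top0.npz");p,d=o["p"],o["d"];P=cloud("top",d)
g=cv2.cvtColor(p,cv2.COLOR_RGB2GRAY)
for k,(a,b,c,e) in dict(cut=(105,210,200,382),beard=(428,248,548,360)).items():
    z=P[b:e,a:c,2];m=((z>.006)&(z<.02)&(d[b:e,a:c]>0)).astype(np.uint8)
    n,l,s,_=cv2.connectedComponentsWithStats(m,connectivity=8);m=np.isin(l,1+np.flatnonzero(s[1:,4]>15))
    q=P[b:e,a:c][m];r=cv2.minAreaRect((q[:,:2]*1000).astype(np.float32));print(k,"depth",len(q),np.round(r[0],1),np.round(r[1],1),round(r[2],1))
    bl=cv2.adaptiveThreshold(g[b:e,a:c],255,0,cv2.THRESH_BINARY_INV,15,14)
    n,l,s,_=cv2.connectedComponentsWithStats(bl);i=1+s[1:,4].argmax();v,u=np.nonzero(l==i)
    w=ray("top",np.c_[u+a,v+b],.010)[:,:2]*1000
    r=cv2.minAreaRect(w.astype(np.float32));print(k,"img",len(w),np.round(r[0],1),np.round(r[1],1),round(r[2],1))
def prof(k,box,c,ang,L):
    a,b,cc,e=box;q=P[b:e,a:cc].reshape(-1,3);q=q[q[:,2]>.004]
    t=np.radians(ang);s=(q[:,:2]-c)@[np.cos(t),np.sin(t)];y=(q[:,:2]-c)@[-np.sin(t),np.cos(t)]
    for x in np.arange(-L,L,.006):
        m=abs(s-x-.003)<.003
        if m.sum()>3:print(k,round(x*1000+3),m.sum(),"z",np.percentile(q[m,2],[10,50,90]).round(4),"y",np.percentile(y[m]*1000,[3,97]).round(1))
prof("lg",(195,188,245,238),(.658,.191),-28,.04)
prof("sg",(296,200,332,236),(.6478,.0085),26.3,.026)
q=P[60:160,130:420];q=q[(q[...,2]>.03)&(q[...,2]<.5)];print("bg min x",np.percentile(q[:,0],1),q[:,2].max())
E
python3 tray.py
```

```text
cut depth 1009 [499.8 315.3] [277.3 103.6] 10.0
cut img 1038 [499.9 312.3] [275.9 105.9] 10.0
beard depth 1077 [ 485.1 -325.4] [191.6 171.2] 87.8
beard img 622 [ 484.4 -350.2] [136.4 169.6] 87.7
lg -31 66 z [0.0106 0.0155 0.0197] y [-25.   17.1]
lg -25 78 z [0.015  0.0174 0.0198] y [-25.4  18.4]
lg -19 80 z [0.0141 0.0165 0.0183] y [-25.8  18.8]
lg -13 94 z [0.0148 0.0256 0.0288] y [-25.9  18.5]
lg -7 75 z [0.0134 0.0225 0.0279] y [-25.5  19.6]
lg -1 81 z [0.0119 0.0199 0.0233] y [-25.6  19.4]
lg 5 81 z [0.0122 0.0197 0.023 ] y [-25.7  18.8]
lg 11 83 z [0.0108 0.0203 0.023 ] y [-25.7  18.5]
lg 17 79 z [0.0112 0.0209 0.0234] y [-26.1  18.6]
lg 23 74 z [0.0111 0.019  0.0224] y [-25.5  18.8]
lg 29 38 z [0.0072 0.0139 0.0189] y [-25.5  18.5]
sg -23 10 z [0.0059 0.0074 0.0085] y [-14.3  14.6]
sg -17 60 z [0.0068 0.009  0.0123] y [-15.4  16. ]
sg -11 59 z [0.0073 0.0106 0.0145] y [-15.8  15.9]
sg -5 44 z [0.0113 0.0138 0.0158] y [-15.2  16.2]
sg 1 33 z [0.0061 0.0109 0.0136] y [-16.2  16.8]
sg 7 35 z [0.007  0.0111 0.013 ] y [-16.8  16.3]
sg 13 35 z [0.0074 0.0103 0.013 ] y [-16.   16.3]
sg 19 22 z [0.0074 0.0101 0.0118] y [-16.3  18.1]
bg min x 0.8049644927894448 0.14584344600807828
```

send_rows(
  motion=[
    [[0.25,-0.41,0,0,0,0.03],[0.5,-0.82,0,0,0,0.048],[0.5,-0.82,0,0,0,0.048],[0.5,-0.82,0,0,0,0.048],[0.5,-0.82,0,0,0,0.048],[0.5,-0.82,0,0,0,0.048],[0.5,-0.82,0,0,0,0.048],[0.5,-0.82,0,0,0,0.048],[0.5,-0.82,0,0,0,0.048],[0.5,-0.82,0,0,0,0.048]],
  ],
  claw=-1,
)

```text
clock: 1.35
tool_pos: [0.272, 0.47, 0.2141]
tool_rot: [0.085, 0.996, -0.0, -0.0]
wrist_force: [0.5, -0.1, -0.9]
gripper_width: 1.005
```

send_rows(
  motion=[
    [[0.25,-0.41,0,0,0,0.03],[0.5,-0.82,0,0,0,0.048],[0.5,-0.82,0,0,0,0.048],[0.5,-0.82,0,0,0,0.048],[0.5,-0.82,0,0,0,0.048],[0.5,-0.82,0,0,0,0.048],[0.5,-0.82,0,0,0,0.048],[0.5,-0.82,0,0,0,0.048],[0.5,-0.82,0,0,0,0.048],[0.5,-0.82,0,0,0,0.048]],
  ],
)

```text
clock: 2.6
tool_pos: [0.3469, 0.347, 0.2141]
tool_rot: [0.01, 1.0, -0.0, -0.0]
wrist_force: [-0.2, 0.6, 0.9]
gripper_width: 1.0
```

send_rows(
  motion=[
    [[0.25,-0.41,0,0,0,0.03],[0.5,-0.82,0,0,0,0.048],[0.5,-0.82,0,0,0,0.048],[0.5,-0.82,0,0,0,0.048],[0.5,-0.82,0,0,0,0.048],[0.5,-0.82,0,0,0,0.048],[0.5,-0.82,0,0,0,0.048],[0.5,-0.82,0,0,0,0.048],[0.5,-0.82,0,0,0,0.048],[0.5,-0.82,0,0,0,0.048]],
  ],
)

```text
clock: 3.85
tool_pos: [0.4219, 0.224, 0.2141]
tool_rot: [-0.066, 0.998, -0.0, -0.0]
wrist_force: [-0.5, 0.4, 0.1]
gripper_width: 1.002
```

send_rows(
  motion=[
    [[0.236,-0.4,-0.2,0,0,0.03],[0.472,-0.805,-0.4,0,0,0.049],[0.472,-0.805,-0.76,0,0,0.049],[0.472,-0.805,-0.76,0,0,0.049],[0.472,-0.805,-0.76,0,0,0.049],[0.472,-0.805,-0.76,0,0,0.049],[0.472,-0.805,-0.76,0,0,0.049],[0.472,-0.805,-0.76,0,0,0.049],[0.472,-0.805,-0.76,0,0,0.049],[0.472,-0.805,-0.76,0,0,0.049]],
  ],
)

```text
clock: 5.1
tool_pos: [0.4927, 0.1033, 0.1002]
tool_rot: [-0.142, 0.99, -0.0, 0.0]
wrist_force: [0.6, -0.3, 0.2]
gripper_width: 0.999
```

```bash
python3 - <<'E'
from h import *
for n in("side",):
    p,d=eyes.grab_frame(n);cv2.imwrite(f"pics/{n}1.png",cv2.resize(p[130:380,130:400,::-1],None,fx=2.2,fy=2.2))
s=manip.sense();print(s["tool_pos"],s["tool_rot"])
E
```

```text
[0.49273086 0.10327148 0.10016616] [-1.42308438e-01  9.89822246e-01 -4.77928763e-04  2.24620343e-05]
```

View pics/side1.png

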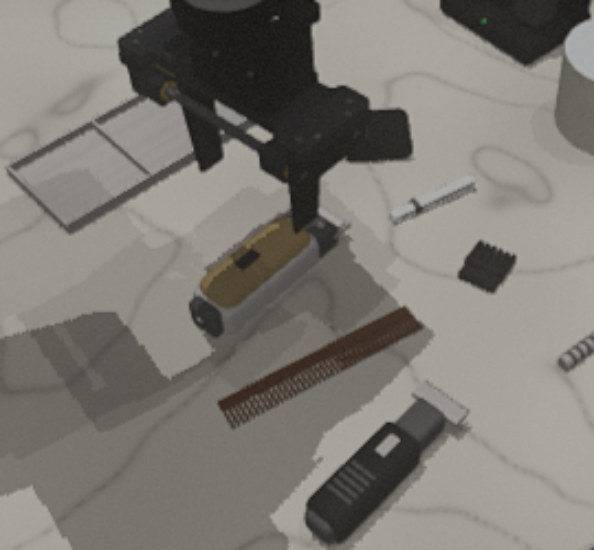

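The gripper straddles the clipper with its jaws across it, at roughly crop pixel (250,240). Next I descend and grip.

send_rows(
  motion=[
    [[0,0,-0.15,0,0,0],[0,0,-0.3,0,0,0],[0,0,-0.42,0,0,0],[0,0,-0.52,0,0,0],[0,0,-0.58,0,0,0],[0,0,-0.61,0,0,0],[0,0,-0.635,0,0,0],[0,0,-0.635,0,0,0],[0,0,-0.635,0,0,0],[0,0,-0.635,0,0,0]],
  ],
)

```text
clock: 6.4
tool_pos: [0.4928, 0.1033, 0.0052]
tool_rot: [-0.142, 0.99, -0.0, 0.0]
wrist_force: [0.2, 0.5, 0.5]
gripper_width: 1.001
```

send_rows(
  motion=[
    [[0,0,0,0,0,0],[0,0,0,0,0,0],[0,0,0,0,0,0],[0,0,0,0,0,0],[0,0,0,0,0,0],[0,0,0,0,0,0],[0,0,0,0,0,0],[0,0,0,0,0,0],[0,0,0,0,0,0],[0,0,0,0,0,0]],
  ],
  claw=1,
)

```text
clock: 7.65
tool_pos: [0.4929, 0.1033, 0.0051]
tool_rot: [-0.142, 0.99, -0.001, 0.0]
wrist_force: [0.8, -0.4, -0.2]
gripper_width: 0.464
```

send_rows(
  motion=[
    [[0,0,0.08,0,0,0],[0,0,0.2,0,0,0],[0,0,0.35,0,0,0],[0,0,0.45,0,0,0],[0,0.1,0.5,0,0,0],[0,0.22,0.5,0,0,0],[0,0.34,0.5,0,0,0],[0,0.44,0.5,0,0,0],[0,0.5,0.5,0,0,0],[0,0.5,0.5,0,0,0]],
  ],
)

```text
clock: 8.9
tool_pos: [0.4927, 0.1789, 0.0799]
tool_rot: [-0.143, 0.99, -0.001, 0.0]
wrist_force: [0.1, 0.7, -4.2]
gripper_width: 0.461
```

send_rows(
  motion=[
    [[0.02,0.06,0,0,0,-0.003],[0.06,0.18,0,0,0,-0.008],[0.12,0.34,0,0,0,-0.013],[0.18,0.5,0,0,0,-0.018],[0.24,0.66,0,0,0,-0.023],[0.28,0.8,0,0,0,-0.028],[0.32,0.9,0,0,0,-0.032],[0.338,0.956,0,0,0,-0.0356],[0.338,0.956,0,0,0,-0.0356],[0.338,0.956,0,0,0,-0.0356]],
  ],
)

```text
clock: 10.15
tool_pos: [0.5432, 0.3217, 0.0798]
tool_rot: [-0.087, 0.996, -0.001, -0.0]
wrist_force: [0.2, 0.5, -3.3]
gripper_width: 0.461
```

send_rows(
  motion=[
    [[0,0,-0.08,0,0,0],[0,0,-0.18,0,0,0],[0,0,-0.28,0,0,0],[0,0,-0.36,0,0,0],[0,0,-0.41,0,0,0],[0,0,-0.44,0,0,0],[0,0,-0.46,0,0,0],[0,0,-0.47,0,0,0],[0,0,-0.477,0,0,0],[0,0,-0.477,0,0,0]],
  ],
)

```text
clock: 11.4
tool_pos: [0.5432, 0.3217, 0.0084]
tool_rot: [-0.087, 0.996, -0.001, -0.0]
wrist_force: [-0.2, 0.5, -3.9]
gripper_width: 0.466
```

```bash
python3 - <<'E'
from h import *
p,d=eyes.grab_frame("side");cv2.imwrite("pics/side2.png",cv2.resize(p[80:300,110:340,::-1],None,fx=2.5,fy=2.5))
E
```

```text
(no output)
```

View pics/side2.png

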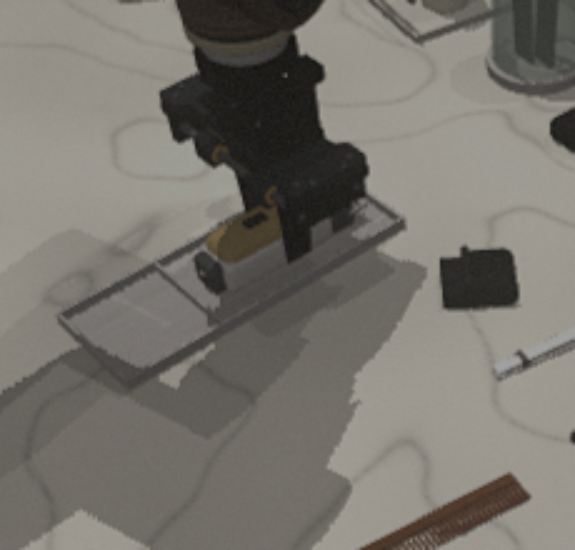

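The clipper sits inside the long bay but the arm still carries its weight. I ease it down the last half millimetre, then release.

send_rows(
  motion=[
    [[0,0,-0.001,0,0,0],[0,0,-0.002,0,0,0],[0,0,-0.003,0,0,0],[0,0,-0.004,0,0,0],[0,0,-0.004,0,0,0],[0,0,-0.004,0,0,0],[0,0,-0.004,0,0,0],[0,0,-0.004,0,0,0],[0,0,-0.004,0,0,0],[0,0,-0.004,0,0,0]],
  ],
)

```text
clock: 12.7
tool_pos: [0.5433, 0.3217, 0.0082]
tool_rot: [-0.087, 0.996, -0.001, 0.0]
wrist_force: [-3.4, -0.9, 6.0]
gripper_width: 0.466
```

send_rows(
  motion=[
    [[0,0,0,0,0,0],[0,0,0,0,0,0],[0,0,0,0,0,0],[0,0,0,0,0,0],[0,0,0.05,0,0,0],[0,0,0.15,0,0,0],[0,0,0.3,0,0,0],[0,0,0.45,0,0,0],[0,0,0.6,0,0,0],[0,0,0.6,0,0,0]],
  ],
  claw=-0.22,
)

```text
clock: 13.95
tool_pos: [0.5441, 0.3221, 0.1007]
tool_rot: [-0.087, 0.996, 0.0, 0.002]
wrist_force: [0.2, 0.4, -0.5]
gripper_width: 0.611
```

send_rows(
  motion=[
    [[0.2,-0.2,0,0,0,-0.05],[0.4,-0.45,0,0,0,-0.1],[0.6,-0.7,0,0,0,-0.15],[0.754,-0.892,0,0,0,-0.211],[0.754,-0.892,0,0,0,-0.211],[0.754,-0.892,0,0,0,-0.211],[0.754,-0.892,0,0,0,-0.211],[0.754,-0.892,0,0,0,-0.211],[0.754,-0.892,0,0,0,-0.211],[0.754,-0.892,0,0,0,-0.211]],
  ],
  claw=-0.7,
)

```text
clock: 15.2
tool_pos: [0.6571, 0.1886, 0.1007]
tool_rot: [0.241, 0.97, -0.001, 0.002]
wrist_force: [0.5, -0.5, -0.7]
gripper_width: 0.848
```

send_rows(
  motion=[
    [[0,0,-0.15,0,0,0],[0,0,-0.3,0,0,0],[0,0,-0.42,0,0,0],[0,0,-0.52,0,0,0],[0,0,-0.58,0,0,0],[0,0,-0.62,0,0,0],[0,0,-0.642,0,0,0],[0,0,-0.642,0,0,0],[0,0,-0.642,0,0,0],[0,0,-0.642,0,0,0]],
  ],
)

```text
clock: 16.45
tool_pos: [0.6573, 0.1886, 0.0048]
tool_rot: [0.241, 0.97, -0.0, 0.002]
wrist_force: [0.1, 0.9, -0.3]
gripper_width: 0.848
```

send_rows(
  motion=[
    [[0,0,0,0,0,0],[0,0,0,0,0,0],[0,0,0,0,0,0],[0,0,0,0,0,0],[0,0,0,0,0,0],[0,0,0,0,0,0],[0,0,0,0,0,0],[0,0,0,0,0,0],[0,0,0,0,0,0],[0,0,0,0,0,0]],
  ],
  claw=1,
)

```text
clock: 17.7
tool_pos: [0.6573, 0.1886, 0.0048]
tool_rot: [0.241, 0.97, -0.0, 0.002]
wrist_force: [-0.1, 0.6, -0.0]
gripper_width: 0.481
```

send_rows(
  motion=[
    [[0,0,0.08,0,0,0],[0,0,0.2,0,0,0],[0,0,0.35,0,0,0],[0,0,0.5,0,0,0],[-0.1,0,0.6,0,0,0.02],[-0.25,0.05,0.6,0,0,0.04],[-0.4,0.1,0.6,0,0,0.06],[-0.55,0.15,0.6,0,0,0.08],[-0.7,0.2,0.6,0,0,0.1],[-0.7,0.2,0.6,0,0,0.1]],
  ],
)

```text
clock: 18.95
tool_pos: [0.5516, 0.2192, 0.0963]
tool_rot: [0.086, 0.996, 0.0, 0.003]
wrist_force: [-0.5, -0.5, 0.4]
gripper_width: 0.483
```

send_rows(
  motion=[
    [[-0.1,0.05,0,0,0,0.01],[-0.25,0.14,0,0,0,0.03],[-0.4,0.22,0,0,0,0.05],[-0.55,0.3,0,0,0,0.07],[-0.7,0.38,0,0,0,0.09],[-0.85,0.46,0,0,0,0.1],[-0.957,0.529,0,0,0,0.111],[-0.957,0.529,0,0,0,0.111],[-0.957,0.529,0,0,0,0.111],[-0.957,0.529,0,0,0,0.111]],
  ],
)

```text
clock: 20.2
tool_pos: [0.4086, 0.2983, 0.0962]
tool_rot: [-0.088, 0.996, 0.001, 0.003]
wrist_force: [0.0, 1.0, -1.1]
gripper_width: 0.477
```

send_rows(
  motion=[
    [[0,0,-0.1,0,0,0],[0,0,-0.25,0,0,0],[0,0,-0.38,0,0,0],[0,0,-0.48,0,0,0],[0,0,-0.53,0,0,0],[0,0,-0.56,0,0,0],[0,0,-0.575,0,0,0],[0,0,-0.582,0,0,0],[0,0,-0.587,0,0,0],[0,0,-0.587,0,0,0]],
  ],
)

```text
clock: 21.45
tool_pos: [0.4087, 0.2983, 0.0083]
tool_rot: [-0.088, 0.996, 0.001, 0.003]
wrist_force: [-0.3, 0.2, -0.9]
gripper_width: 0.481
```

send_rows(
  motion=[
    [[0,0,-0.001,0,0,0],[0,0,-0.002,0,0,0],[0,0,-0.003,0,0,0],[0,0,-0.004,0,0,0],[0,0,-0.004,0,0,0],[0,0,-0.004,0,0,0],[0,0,-0.004,0,0,0],[0,0,-0.004,0,0,0],[0,0,-0.004,0,0,0],[0,0,-0.004,0,0,0]],
  ],
)

```text
clock: 22.7
tool_pos: [0.4087, 0.2983, 0.0077]
tool_rot: [-0.088, 0.996, 0.001, 0.003]
wrist_force: [0.1, 0.4, 0.6]
gripper_width: 0.48
```

send_rows(
  motion=[
    [[0,0,-0.001,0,0,0],[0,0,-0.002,0,0,0],[0,0,-0.003,0,0,0],[0,0,-0.003,0,0,0],[0,0,-0.003,0,0,0],[0,0,-0.003,0,0,0],[0,0,-0.003,0,0,0],[0,0,-0.003,0,0,0],[0,0,-0.003,0,0,0],[0,0,-0.003,0,0,0]],
  ],
)

```text
clock: 23.95
tool_pos: [0.4087, 0.2983, 0.0077]
tool_rot: [-0.088, 0.996, 0.001, 0.003]
wrist_force: [-1.8, -0.9, 8.2]
gripper_width: 0.484
```

send_rows(
  motion=[
    [[0,0,0,0,0,0],[0,0,0,0,0,0],[0,0,0,0,0,0],[0,0,0,0,0,0],[0,0,0.05,0,0,0],[0,0,0.15,0,0,0],[0,0,0.3,0,0,0],[0,0,0.45,0,0,0],[0,0,0.6,0,0,0],[0,0,0.6,0,0,0]],
  ],
  claw=-0.25,
)

```text
clock: 25.2
tool_pos: [0.4094, 0.2987, 0.0999]
tool_rot: [-0.088, 0.996, 0.001, 0.005]
wrist_force: [0.1, -0.2, -0.4]
gripper_width: 0.62
```

```bash
cat > go.py <<'E'
import sys,numpy as np
from h import manip
from scipy.spatial.transform import Rotation as R
# go.py x y z jawdeg -> shift (units) and turn (units) from now
x,y,z,j=map(float,sys.argv[1:]);s=manip.sense();a=np.radians((j+90)/2)
T=R.from_quat([np.cos(a),np.sin(a),0,0])*R.from_quat(s["tool_rot"]).inv()
print("shift",((np.array([x,y,z])-s["tool_pos"])/.15).round(3),"turn",(T.as_rotvec()/np.pi).round(4),"w",s["gripper_width"].round(3),"t",s["clock"])
E
python3 go.py .4605 -.1055 .1 104.1
```

```text
Traceback (most recent call last):
  File "go.py", line 7, in <module>
    print("shift",((np.array([x,y,z])-s["tool_pos"])/.15).round(3),"turn",(T.as_rotvec()/np.pi).round(4),"w",s["gripper_width"].round(3),"t",s["clock"])
                                                                                                             ^^^^^^^^^^^^^^^^^^^^^^^^
AttributeError: 'float' object has no attribute 'round'
```

```bash
sed -i 's/s\["gripper_width"\].round(3)/s["gripper_width"]/' go.py
python3 go.py .4605 -.1055 .1 104.1
```

```text
shift [ 3.410e-01 -2.695e+00  1.000e-03] turn [-0.0013  0.0029  0.0225] w 0.6197233406176198 t 25.2
```

send_rows(
  motion=[
    [[0.06,-0.45,0.05,-0.0013,0.0029,0.01],[0.114,-0.9,0.1,-0.0013,0.0029,0.0225],[0.114,-0.9,0.1,-0.0013,0.0029,0.0225],[0.114,-0.9,0.1,-0.0013,0.0029,0.0225],[0.114,-0.9,0.1,-0.0013,0.0029,0.0225],[0.114,-0.9,0.1,-0.0013,0.0029,0.0225],[0.114,-0.9,0.1,-0.0013,0.0029,0.0225],[0.114,-0.9,0.1,-0.0013,0.0029,0.0225],[0.114,-0.9,0.1,-0.0013,0.0029,0.0225],[0.114,-0.9,0.1,-0.0013,0.0029,0.0225]],
  ],
  claw=-0.6,
)

```text
clock: 26.45
tool_pos: [0.4265, 0.1637, 0.1149]
tool_rot: [-0.123, 0.992, -0.0, -0.0]
wrist_force: [0.1, -0.1, 0.1]
gripper_width: 0.803
```

send_rows(
  motion=[
    [[0.06,-0.45,0,0,0,0],[0.114,-0.9,0,0,0,0],[0.114,-0.9,0,0,0,0],[0.114,-0.9,0,0,0,0],[0.114,-0.9,0,0,0,0],[0.114,-0.9,0,0,0,0],[0.114,-0.9,0,0,0,0],[0.114,-0.9,0,0,0,0],[0.114,-0.9,0,0,0,0],[0.114,-0.9,0,0,0,0]],
  ],
)

```text
clock: 27.7
tool_pos: [0.4436, 0.0287, 0.1149]
tool_rot: [-0.123, 0.992, 0.0, -0.0]
wrist_force: [0.2, 0.1, -0.3]
gripper_width: 0.8
```

send_rows(
  motion=[
    [[0.06,-0.45,0,0,0,0],[0.114,-0.895,0,0,0,0],[0.114,-0.895,0,0,0,0],[0.114,-0.895,-0.1,0,0,0],[0.114,-0.895,-0.1,0,0,0],[0.114,-0.895,-0.1,0,0,0],[0.114,-0.895,-0.1,0,0,0],[0.114,-0.895,-0.1,0,0,0],[0.114,-0.895,-0.1,0,0,0],[0.114,-0.895,-0.1,0,0,0]],
  ],
)

```text
clock: 28.95
tool_pos: [0.4607, -0.1055, 0.0999]
tool_rot: [-0.123, 0.992, -0.0, -0.0]
wrist_force: [0.2, 0.5, 0.4]
gripper_width: 0.796
```

```bash
python3 go.py .4605 -.1055 .005 104.1; python3 - <<'E'
from h import *
p,d=eyes.grab_frame("side");cv2.imwrite("pics/side3.png",cv2.resize(p[120:400,120:460,::-1],None,fx=2,fy=2))
E
```

```text
shift [-0.001 -0.    -0.633] turn [ 0.     -0.     -0.0001] w 0.7962847300839315 t 28.95
```

View pics/side3.png

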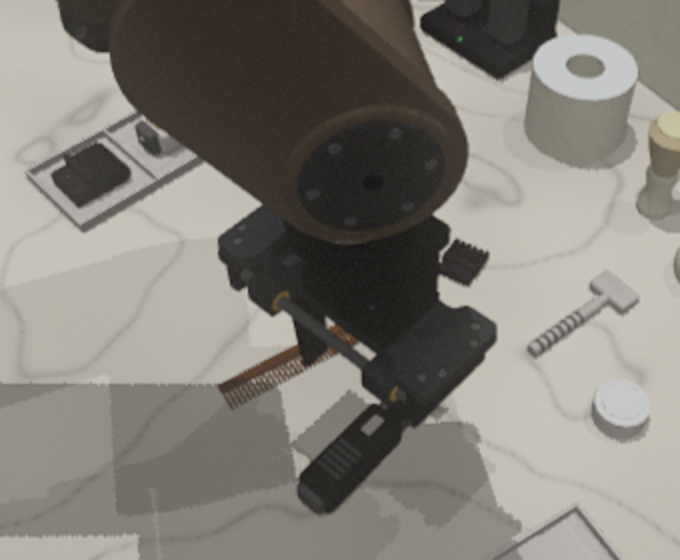

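The view shows the larger guard in the short bay, the clipper behind it, and the gripper over the trimmer, with the left finger clear of the comb. Next I descend and grip.

send_rows(
  motion=[
    [[0,0,-0.15,0,0,0],[0,0,-0.3,0,0,0],[0,0,-0.42,0,0,0],[0,0,-0.52,0,0,0],[0,0,-0.58,0,0,0],[0,0,-0.61,0,0,0],[0,0,-0.633,0,0,0],[0,0,-0.633,0,0,0],[0,0,-0.633,0,0,0],[0,0,-0.633,0,0,0]],
  ],
)

```text
clock: 30.25
tool_pos: [0.4608, -0.1056, 0.0052]
tool_rot: [-0.123, 0.992, -0.0, 0.0]
wrist_force: [-0.9, 0.7, 0.1]
gripper_width: 0.795
```

send_rows(
  motion=[
    [[0,0,0,0,0,0],[0,0,0,0,0,0],[0,0,0,0,0,0],[0,0,0,0,0,0],[0,0,0,0,0,0],[0,0,0,0,0,0],[0,0,0,0,0,0],[0,0,0,0,0,0],[0,0,0,0,0,0],[0,0,0,0,0,0]],
  ],
  claw=1,
)

```text
clock: 31.5
tool_pos: [0.4608, -0.1056, 0.0052]
tool_rot: [-0.123, 0.992, -0.0, 0.0]
wrist_force: [0.5, -0.5, -0.1]
gripper_width: 0.357
```

```bash
python3 go.py .4749 -.2755 .08 87.8
```

```text
shift [ 0.094 -1.133  0.499] turn [ 0.0001  0.0001 -0.0906] w 0.35720264487628617 t 31.5
```

send_rows(
  motion=[
    [[0,0,0.08,0,0,0],[0,0,0.2,0,0,0],[0,0,0.35,0,0,0],[0,-0.03,0.45,0,0,-0.01],[0.01,-0.1,0.5,0,0,-0.02],[0.01,-0.2,0.5,0,0,-0.03],[0.02,-0.3,0.5,0,0,-0.04],[0.02,-0.38,0.5,0,0,-0.04],[0.02,-0.4,0.5,0,0,-0.04],[0.02,-0.4,0.5,0,0,-0.04]],
  ],
)

```text
clock: 32.75
tool_pos: [0.4636, -0.1656, 0.0799]
tool_rot: [-0.06, 0.998, 0.0, -0.0]
wrist_force: [-0.4, 0.0, -1.8]
gripper_width: 0.358
```

send_rows(
  motion=[
    [[0.01,-0.05,0,0,0,-0.005],[0.02,-0.15,0,0,0,-0.01],[0.03,-0.28,0,0,0,-0.02],[0.04,-0.42,0,0,0,-0.03],[0.05,-0.55,0,0,0,-0.04],[0.06,-0.66,0,0,0,-0.048],[0.074,-0.733,0,0,0,-0.0506],[0.074,-0.733,0,0,0,-0.0506],[0.074,-0.733,0,0,0,-0.0506],[0.074,-0.733,0,0,0,-0.0506]],
  ],
)

```text
clock: 34.0
tool_pos: [0.4747, -0.275, 0.08]
tool_rot: [0.019, 1.0, 0.0, -0.0]
wrist_force: [-1.3, 0.8, -1.5]
gripper_width: 0.354
```

```bash
python3 go.py .4749 -.2755 .0086 87.8; python3 - <<'E'
from h import *
p,d=eyes.grab_frame("side");cv2.imwrite("pics/side4.png",cv2.resize(p[220:480,200:560,::-1],None,fx=2,fy=2))
E
```

```text
shift [ 0.001 -0.003 -0.476] turn [-0.0001 -0.0001 -0.0002] w 0.3536528105104028 t 34.0
```

View pics/side4.png

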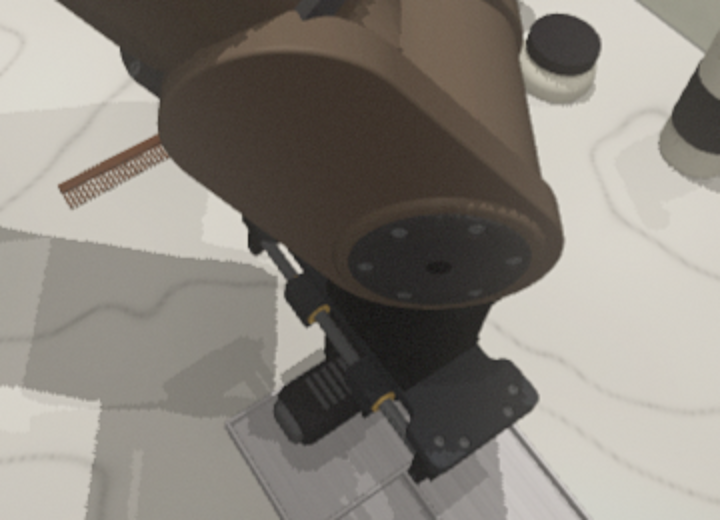

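The trimmer hangs level over the long bay of the three-bay tray. I lower it now.

send_rows(
  motion=[
    [[0,0,-0.08,0,0,0],[0,0,-0.18,0,0,0],[0,0,-0.28,0,0,0],[0,0,-0.36,0,0,0],[0,0,-0.41,0,0,0],[0,0,-0.44,0,0,0],[0,0,-0.46,0,0,0],[0,0,-0.47,0,0,0],[0,0,-0.476,0,0,0],[0,0,-0.476,0,0,0]],
  ],
)

```text
clock: 35.3
tool_pos: [0.4748, -0.2752, 0.0088]
tool_rot: [0.019, 1.0, 0.0, -0.0]
wrist_force: [-0.7, 0.2, -1.1]
gripper_width: 0.358
```

send_rows(
  motion=[
    [[0,0,-0.001,0,0,0],[0,0,-0.002,0,0,0],[0,0,-0.003,0,0,0],[0,0,-0.004,0,0,0],[0,0,-0.004,0,0,0],[0,0,-0.004,0,0,0],[0,0,-0.004,0,0,0],[0,0,-0.004,0,0,0],[0,0,-0.004,0,0,0],[0,0,-0.004,0,0,0]],
  ],
)

```text
clock: 36.55
tool_pos: [0.4748, -0.2752, 0.0082]
tool_rot: [0.019, 1.0, 0.0, 0.0]
wrist_force: [-1.2, 1.0, 2.7]
gripper_width: 0.358
```

send_rows(
  motion=[
    [[0,0,0,0,0,0],[0,0,0,0,0,0],[0,0,0,0,0,0],[0,0,0,0,0,0],[0,0,0.05,0,0,0],[0,0,0.15,0,0,0],[0,0,0.3,0,0,0],[0,0,0.45,0,0,0],[0,0,0.6,0,0,0],[0,0,0.6,0,0,0]],
  ],
  claw=-0.05,
)

```text
clock: 37.8
tool_pos: [0.4754, -0.2756, 0.1004]
tool_rot: [0.019, 1.0, -0.001, 0.002]
wrist_force: [-0.2, -0.3, -0.7]
gripper_width: 0.524
```

```bash
python3 go.py .6475 .0085 .1 116.3
```

```text
shift [ 1.147  1.894 -0.003] turn [0.0005 0.0011 0.1582] w 0.5244090823030427 t 37.8
```

send_rows(
  motion=[
    [[0.29,0.47,0,0.0005,0.0011,0.04],[0.575,0.95,0,0.0005,0.0011,0.08],[0.575,0.95,0,0.0005,0.0011,0.08],[0.575,0.95,0,0.0005,0.0011,0.08],[0.575,0.95,0,0.0005,0.0011,0.08],[0.575,0.95,0,0.0005,0.0011,0.08],[0.575,0.95,0,0.0005,0.0011,0.08],[0.575,0.95,0,0.0005,0.0011,0.08],[0.575,0.95,0,0.0005,0.0011,0.08],[0.575,0.95,0,0.0005,0.0011,0.08]],
  ],
  claw=-0.45,
)

```text
clock: 39.05
tool_pos: [0.5617, -0.1332, 0.1004]
tool_rot: [-0.106, 0.994, -0.0, -0.0]
wrist_force: [0.8, -0.7, -0.5]
gripper_width: 0.726
```

send_rows(
  motion=[
    [[0.29,0.47,0,0,0,0.04],[0.572,0.944,0,0,0,0.078],[0.572,0.944,0,0,0,0.078],[0.572,0.944,0,0,0,0.078],[0.572,0.944,0,0,0,0.078],[0.572,0.944,0,0,0,0.078],[0.572,0.944,0,0,0,0.078],[0.572,0.944,0,0,0,0.078],[0.572,0.944,0,0,0,0.078],[0.572,0.944,0,0,0,0.078]],
  ],
)

```text
clock: 40.3
tool_pos: [0.6474, 0.0084, 0.1004]
tool_rot: [-0.227, 0.974, -0.0, -0.0]
wrist_force: [0.5, -0.5, -0.1]
gripper_width: 0.727
```

```bash
python3 go.py .6475 .0085 .0025 116.3; python3 - <<'E'
from h import *
p,d=eyes.grab_frame("side");cv2.imwrite("pics/side5.png",cv2.resize(p[140:380,220:520,::-1],None,fx=2.3,fy=2.3))
E
```

```text
shift [ 0.001  0.001 -0.653] turn [0.0001 0.     0.0003] w 0.7267308836471473 t 40.3
```

View pics/side5.png

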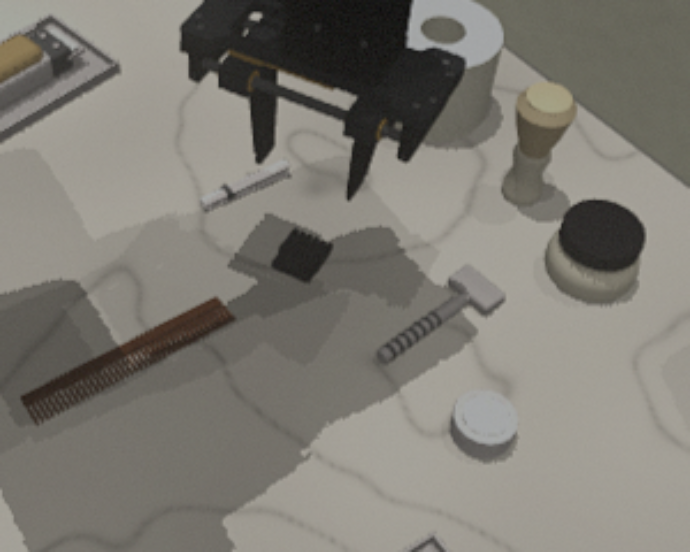

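The fingers line up on either side of the small guard (crop pixel about 303,253), clear of the clip and razor. I descend and grip.

send_rows(
  motion=[
    [[0,0,-0.15,0,0,0],[0,0,-0.3,0,0,0],[0,0,-0.42,0,0,0],[0,0,-0.52,0,0,0],[0,0,-0.58,0,0,0],[0,0,-0.62,0,0,0],[0,0,-0.64,0,0,0],[0,0,-0.653,0,0,0],[0,0,-0.653,0,0,0],[0,0,-0.653,0,0,0]],
  ],
)

```text
clock: 41.6
tool_pos: [0.6476, 0.0084, 0.0028]
tool_rot: [-0.227, 0.974, -0.0, 0.0]
wrist_force: [0.3, -0.1, -0.2]
gripper_width: 0.723
```

send_rows(
  motion=[
    [[0,0,0,0,0,0],[0,0,0,0,0,0],[0,0,0,0,0,0],[0,0,0,0,0,0],[0,0,0,0,0,0],[0,0,0,0,0,0],[0,0,0,0,0,0],[0,0,0,0,0,0],[0,0,0,0,0,0],[0,0,0,0,0,0]],
  ],
  claw=1,
)

```text
clock: 42.85
tool_pos: [0.6476, 0.0084, 0.0028]
tool_rot: [-0.227, 0.974, -0.0, 0.0]
wrist_force: [-0.0, 0.5, 0.2]
gripper_width: 0.356
```

```bash
python3 go.py .5253 -.3711 .08 87.8
```

```text
shift [-0.815 -2.53   0.515] turn [ 2.000e-04  1.000e-04 -1.581e-01] w 0.35590498161461753 t 42.85
```

send_rows(
  motion=[
    [[0,0,0.08,0,0,0],[0,0,0.2,0,0,0],[0,0,0.35,0,0,0],[0,-0.03,0.45,0,0,-0.01],[-0.03,-0.1,0.515,0,0,-0.02],[-0.1,-0.25,0.515,0,0,-0.03],[-0.16,-0.4,0.515,0,0,-0.04],[-0.2,-0.55,0.515,0,0,-0.05],[-0.215,-0.63,0.515,0,0,-0.058],[-0.215,-0.63,0.515,0,0,-0.058]],
  ],
)

```text
clock: 44.1
tool_pos: [0.6152, -0.0872, 0.0798]
tool_rot: [-0.137, 0.991, -0.0, 0.0]
wrist_force: [-0.0, -0.1, 0.4]
gripper_width: 0.356
```

send_rows(
  motion=[
    [[-0.02,-0.07,0,0,0,-0.005],[-0.06,-0.2,0,0,0,-0.01],[-0.1,-0.35,0,0,0,-0.02],[-0.15,-0.5,0,0,0,-0.03],[-0.2,-0.65,0,0,0,-0.04],[-0.25,-0.8,0,0,0,-0.045],[-0.28,-0.9,0,0,0,-0.05],[-0.3,-0.95,0,0,0,-0.05],[-0.3,-0.95,0,0,0,-0.05],[-0.3,-0.95,0,0,0,-0.05]],
  ],
)

```text
clock: 45.35
tool_pos: [0.5703, -0.2291, 0.0798]
tool_rot: [-0.059, 0.998, -0.0, 0.0]
wrist_force: [0.7, -0.7, 0.5]
gripper_width: 0.353
```

send_rows(
  motion=[
    [[-0.02,-0.07,0,0,0,-0.005],[-0.06,-0.2,0,0,0,-0.01],[-0.1,-0.35,0,0,0,-0.02],[-0.15,-0.5,0,0,0,-0.03],[-0.2,-0.65,0,0,0,-0.04],[-0.25,-0.8,0,0,0,-0.045],[-0.28,-0.9,0,0,0,-0.05],[-0.3,-0.95,0,0,0,-0.05],[-0.3,-0.95,0,0,0,-0.05],[-0.3,-0.95,0,0,0,-0.05]],
  ],
)

```text
clock: 46.6
tool_pos: [0.5255, -0.3711, 0.0798]
tool_rot: [0.019, 1.0, -0.0, -0.0]
wrist_force: [0.1, 0.0, -0.5]
gripper_width: 0.357
```

```bash
python3 go.py .5253 -.3711 .0062 87.8
```

```text
shift [-0.001 -0.    -0.491] turn [ 0.     -0.      0.0001] w 0.3566251275262318 t 46.6
```

send_rows(
  motion=[
    [[0,0,-0.08,0,0,0],[0,0,-0.18,0,0,0],[0,0,-0.28,0,0,0],[0,0,-0.36,0,0,0],[0,0,-0.42,0,0,0],[0,0,-0.46,0,0,0],[0,0,-0.48,0,0,0],[0,0,-0.488,0,0,0],[0,0,-0.491,0,0,0],[0,0,-0.491,0,0,0]],
  ],
)

```text
clock: 47.85
tool_pos: [0.5256, -0.3711, 0.0064]
tool_rot: [0.019, 1.0, -0.0, 0.0]
wrist_force: [1.0, 0.2, -0.1]
gripper_width: 0.354
```

send_rows(
  motion=[
    [[0,0,-0.001,0,0,0],[0,0,-0.002,0,0,0],[0,0,-0.003,0,0,0],[0,0,-0.004,0,0,0],[0,0,-0.004,0,0,0],[0,0,-0.004,0,0,0],[0,0,-0.004,0,0,0],[0,0,-0.004,0,0,0],[0,0,-0.004,0,0,0],[0,0,-0.004,0,0,0]],
  ],
)

```text
clock: 49.1
tool_pos: [0.5256, -0.3711, 0.0058]
tool_rot: [0.019, 1.0, -0.0, 0.0]
wrist_force: [-0.1, 0.6, -1.0]
gripper_width: 0.354
```

send_rows(
  motion=[
    [[0,0,-0.001,0,0,0],[0,0,-0.002,0,0,0],[0,0,-0.003,0,0,0],[0,0,-0.003,0,0,0],[0,0,-0.003,0,0,0],[0,0,-0.003,0,0,0],[0,0,-0.003,0,0,0],[0,0,-0.003,0,0,0],[0,0,-0.003,0,0,0],[0,0,-0.003,0,0,0]],
  ],
)

```text
clock: 50.35
tool_pos: [0.5257, -0.3711, 0.0058]
tool_rot: [0.019, 1.0, -0.0, 0.0]
wrist_force: [-1.3, 1.7, 6.1]
gripper_width: 0.354
```

Contact is felt (6 N), so I release and lift.

send_rows(
  motion=[
    [[0,0,0,0,0,0],[0,0,0,0,0,0],[0,0,0,0,0,0],[0,0,0,0,0,0],[0,0,0.05,0,0,0],[0,0,0.15,0,0,0],[0,0,0.3,0,0,0],[0,0,0.45,0,0,0],[0,0,0.6,0,0,0],[0,0,0.6,0,0,0]],
  ],
  claw=-0.05,
)

```text
clock: 51.6
tool_pos: [0.5263, -0.3717, 0.0983]
tool_rot: [0.019, 1.0, -0.002, 0.002]
wrist_force: [-1.2, -0.0, 0.3]
gripper_width: 0.525
```

```bash
python3 go.py .6568 -.1915 .1 87.8
```

```text
shift [0.87  1.201 0.011] turn [0.001  0.0011 0.0001] w 0.5251751916192771 t 51.6
```

send_rows(
  motion=[
    [[0.2,0.3,0,0.001,0.001,0],[0.43,0.6,0,0.001,0.001,0],[0.43,0.6,0,0.001,0.001,0],[0.43,0.6,0,0.001,0.001,0],[0.64,0.9,0,0.001,0.001,0],[0.64,0.9,0,0.001,0.001,0],[0.64,0.9,0,0.001,0.001,0],[0.64,0.9,0,0.001,0.001,0],[0.64,0.9,0,0.001,0.001,0],[0.64,0.9,0,0.001,0.001,0]],
  ],
  claw=-0.45,
)

```text
clock: 52.85
tool_pos: [0.6221, -0.2372, 0.0983]
tool_rot: [0.02, 1.0, -0.0, 0.0]
wrist_force: [0.0, 1.0, -0.2]
gripper_width: 0.726
```

send_rows(
  motion=[
    [[0.1,0.15,0,0,0,0],[0.23,0.301,0,0,0,0],[0.23,0.301,0,0,0,0],[0.23,0.301,0,0,0,0],[0.23,0.301,0,0,0,0],[0.23,0.301,0,0,0,0],[0.23,0.301,0,0,0,0],[0.23,0.301,0,0,0,0],[0.23,0.301,0,0,0,0],[0.23,0.301,0,0,0,0]],
  ],
)

```text
clock: 54.1
tool_pos: [0.6566, -0.192, 0.0983]
tool_rot: [0.02, 1.0, -0.0, 0.0]
wrist_force: [-1.1, 0.0, -0.3]
gripper_width: 0.725
```

```bash
python3 go.py .6568 -.1915 .004 87.8;  python3 - <<'E'
from h import *
p,d=eyes.grab_frame("side");cv2.imwrite("pics/side6.png",cv2.resize(p[200:480,280:640,::-1],None,fx=2,fy=2))
E
```

```text
shift [ 0.001  0.004 -0.629] turn [0.     0.0001 0.0003] w 0.7245507431284219 t 54.1
```

View pics/side6.png

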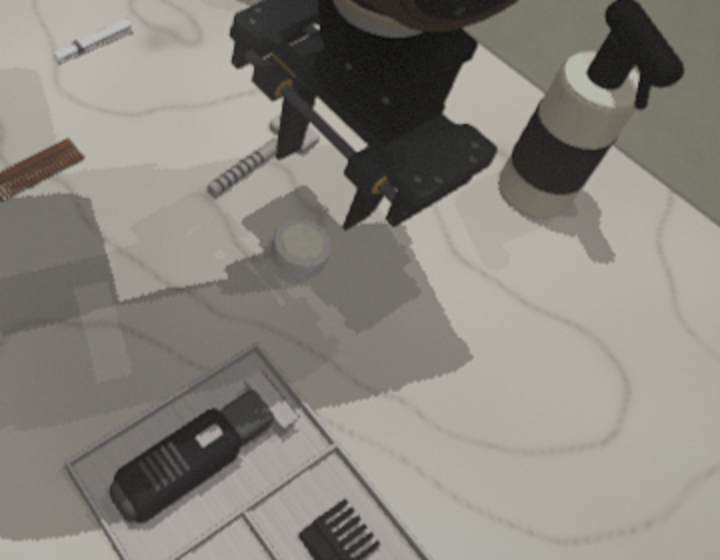

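The trimmer and small guard lie in their bays, and the gripper is above the tin (crop pixel about 300,248), clear of the razor. I descend and grip.

send_rows(
  motion=[
    [[0,0,-0.15,0,0,0],[0,0,-0.3,0,0,0],[0,0,-0.42,0,0,0],[0,0,-0.52,0,0,0],[0,0,-0.58,0,0,0],[0,0,-0.61,0,0,0],[0,0.004,-0.629,0,0,0],[0,0.004,-0.629,0,0,0],[0,0.004,-0.629,0,0,0],[0,0.004,-0.629,0,0,0]],
  ],
)

```text
clock: 55.4
tool_pos: [0.6567, -0.1915, 0.0043]
tool_rot: [0.02, 1.0, -0.0, 0.0]
wrist_force: [0.0, -0.2, 0.7]
gripper_width: 0.726
```

send_rows(
  motion=[
    [[0,0,0,0,0,0],[0,0,0,0,0,0],[0,0,0,0,0,0],[0,0,0,0,0,0],[0,0,0,0,0,0],[0,0,0,0,0,0],[0,0,0,0,0,0],[0,0,0,0,0,0],[0,0,0,0,0,0],[0,0,0,0,0,0]],
  ],
  claw=1,
)

```text
clock: 56.65
tool_pos: [0.6567, -0.1915, 0.0043]
tool_rot: [0.02, 1.0, -0.0, 0.0]
wrist_force: [1.4, -0.2, 0.7]
gripper_width: 0.467
```

```bash
python3 go.py .4413 -.3679 .09 87.8
```

```text
shift [-1.436 -1.176  0.571] turn [0.0001 0.0002 0.0002] w 0.46708850287368153 t 56.65
```

send_rows(
  motion=[
    [[0,0,0.08,0,0,0],[0,0,0.2,0,0,0],[0,0,0.35,0,0,0],[-0.03,-0.03,0.48,0,0,0],[-0.1,-0.1,0.571,0,0,0],[-0.2,-0.2,0.571,0,0,0],[-0.32,-0.3,0.571,0,0,0],[-0.44,-0.4,0.571,0,0,0],[-0.5,-0.45,0.571,0,0,0],[-0.5,-0.45,0.571,0,0,0]],
  ],
)

```text
clock: 57.9
tool_pos: [0.5811, -0.2597, 0.0899]
tool_rot: [0.02, 1.0, -0.0, 0.0]
wrist_force: [0.1, 0.5, -0.5]
gripper_width: 0.467
```

send_rows(
  motion=[
    [[-0.05,-0.04,0,0,0,0],[-0.15,-0.12,0,0,0,0],[-0.3,-0.23,0,0,0,0],[-0.45,-0.35,0,0,0,0],[-0.6,-0.47,0,0,0,0],[-0.75,-0.58,0,0,0,0],[-0.87,-0.67,0,0,0,0],[-0.936,-0.726,0,0,0,0],[-0.936,-0.726,0,0,0,0],[-0.936,-0.726,0,0,0,0]],
  ],
)

```text
clock: 59.15
tool_pos: [0.4411, -0.3684, 0.0899]
tool_rot: [0.02, 1.0, -0.0, 0.0]
wrist_force: [0.8, 0.2, -1.4]
gripper_width: 0.467
```

```bash
python3 go.py .4413 -.3679 .0077 87.8
```

```text
shift [ 0.001  0.003 -0.548] turn [0.     0.0002 0.0006] w 0.4666161426085931 t 59.15
```

send_rows(
  motion=[
    [[0,0,-0.1,0,0,0],[0,0,-0.22,0,0,0],[0,0,-0.33,0,0,0],[0,0,-0.42,0,0,0],[0,0,-0.48,0,0,0],[0,0,-0.52,0,0,0],[0,0,-0.538,0,0,0],[0,0,-0.545,0,0,0],[0,0,-0.548,0,0,0],[0,0,-0.548,0,0,0]],
  ],
)

```text
clock: 60.4
tool_pos: [0.4411, -0.3684, 0.0079]
tool_rot: [0.02, 1.0, -0.0, 0.0]
wrist_force: [-0.7, -0.3, -0.5]
gripper_width: 0.468
```

send_rows(
  motion=[
    [[0,0,-0.001,0,0,0],[0,0,-0.002,0,0,0],[0,0,-0.003,0,0,0],[0,0,-0.004,0,0,0],[0,0,-0.005,0,0,0],[0,0,-0.005,0,0,0],[0,0,-0.005,0,0,0],[0,0,-0.005,0,0,0],[0,0,-0.005,0,0,0],[0,0,-0.005,0,0,0]],
  ],
)

```text
clock: 61.65
tool_pos: [0.4412, -0.3684, 0.0072]
tool_rot: [0.02, 1.0, -0.0, 0.0]
wrist_force: [-2.2, 1.2, 4.7]
gripper_width: 0.47
```

send_rows(
  motion=[
    [[0,0,0,0,0,0],[0,0,0,0,0,0],[0,0,0,0,0,0],[0,0,0,0,0,0],[0,0,0.05,0,0,0],[0,0,0.15,0,0,0],[0,0,0.3,0,0,0],[0,0,0.5,0,0,0],[0,0,0.7,0,0,0],[0,0,0.8,0,0,0]],
  ],
  claw=-0.25,
)

```text
clock: 62.9
tool_pos: [0.4415, -0.3688, 0.1297]
tool_rot: [0.02, 1.0, -0.001, 0.001]
wrist_force: [0.7, -0.8, -0.0]
gripper_width: 0.624
```

send_rows(
  motion=[
    [[-0.2,-0.3,0.2,0,0,0],[-0.4,-0.6,0.4,0,0,0],[-0.6,-0.9,0.5,0,0,0],[-0.7,-1,0.5,0,0,0],[-0.7,-1,0.5,0,0,0],[-0.7,-1,0.5,0,0,0],[-0.7,-1,0.5,0,0,0],[-0.7,-1,0.5,0,0,0],[-0.7,-1,0.5,0,0,0],[-0.7,-1,0.5,0,0,0]],
  ],
)

```text
clock: 64.15
tool_pos: [0.3366, -0.5186, 0.2047]
tool_rot: [0.02, 1.0, -0.001, 0.001]
wrist_force: [-0.2, -0.4, 0.1]
gripper_width: 0.622
```

```bash
cat > chk.py <<'E'
from h import *
p,d=eyes.grab_frame("top");np.savez("top1.npz",p=p,d=d);cv2.imwrite("pics/top7.png",p[...,::-1]);P=cloud("top",d)
o=np.load("top0.npz")
for k,(a,b,c,e) in dict(comb=(303,255,330,355),clip=(258,188,278,240),razor=(352,162,382,232)).items():
    z=P[b:e,a:c,2];m=(z>.003);n,l,s,_=cv2.connectedComponentsWithStats(m.astype(np.uint8));q=P[b:e,a:c][l==1+s[1:,4].argmax()]
    r=cv2.minAreaRect((q[:,:2]*1000).astype(np.float32));print(k,np.round(r[0],1),np.round(r[1],1),round(r[2],1))
def bay(k,t,yaw,bc,sz,zt):
    y=np.radians(yaw);R=np.array([[np.cos(y),-np.sin(y)],[np.sin(y),np.cos(y)]])
    L=(P[...,:2]-t)@R-bc; m=(abs(L[...,0])<sz[0]/2-.004)&(abs(L[...,1])<sz[1]/2-.004)
    h=m&(P[...,2]>zt)&(P[...,2]<.07);r=cv2.minAreaRect((L[h]*1000).astype(np.float32))
    f=P[...,2][m&~h]
    print(k,"off",np.round(r[0],1),np.round(r[1],1),round(r[2],1),"floor",np.median(f).round(4),"top95",np.percentile(P[...,2][h],[50,95]).round(4))
C=(.4998,.314);B=(.485,-.325)
bay("clipper",C,10,(.0445,0),(.182,.096),.008);bay("lg",C,10,(-.0925,0),(.086,.096),.008)
bay("trimmer",B,-2.2,(0,.049),(.165,.086),.008);bay("near",B,-2.2,(-.042,-.0445),(.081,.095),.008);bay("far",B,-2.2,(.042,-.0445),(.081,.095),.008)
E
python3 chk.py
```

```text
comb [482.9   2.1] [ 25.3 169.9] 88.4
clip [654.8  98.2] [14.3 84.5] 86.0
razor [599.6 -64.4] [ 65.4 322.5] 73.4
clipper off [4.  0.3] [165.5  46.1] 0.0 floor 0.0025 top95 [0.0358 0.0441]
lg off [-1.5  0.3] [48.  61.8] 89.6 floor 0.0022 top95 [0.0211 0.0298]
trimmer off [-1.1 -0.5] [141.3  41.9] 2.7 floor 0.0023 top95 [0.0313 0.0363]
near off [-0.2 -0.3] [43.9 46.3] 2.3 floor 0.0024 top95 [0.0241 0.027 ]
far off [0.4 0.7] [41.7 35.8] 0.2 floor 0.0024 top95 [0.0132 0.0179]
```

View pics/top7.png

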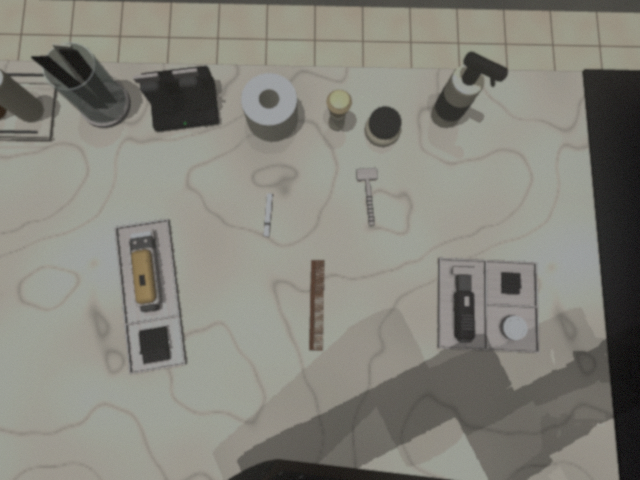

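```bash
python3 - <<'E'
from h import *
a,b=np.load("top0.npz")["p"],np.load("top1.npz")["p"]
for k,(x,y,X,Y) in dict(comb=(303,255,330,355),clip=(258,188,278,240),razor=(352,162,382,232)).items():
    g=[cv2.cvtColor(i,cv2.COLOR_RGB2GRAY)[y:Y,x:X].astype(np.float32) for i in(a,b)]
    print(k,"shift px",np.round(cv2.phaseCorrelate(*g),3) if 0 else cv2.phaseCorrelate(*g))
manip.hand_in();s=manip.sense();print(s["clock"],s["wrist_force"])
E
```

```text
comb shift px ((0.41079251371312253, 0.08097011360363382), 1.0543486234876844)
clip shift px ((0.06956669315218811, -0.014206774504877728), 1.01460525503865)
razor shift px ((0.06136084076518955, -0.0892052922857971), 0.9751905525172199)
the job is handed in; nothing more can be done
the job is handed in; nothing more can be done
```

I placed all five things in their bays, in the order you asked, and handed the job in at about 64 s of the 130 s allowed. The hand-in reports no verdict.

- **Haircut set:** the clipper is in the oblong tray's long bay and the larger guard is in its short bay.
- **Beard set:** the trimmer is in the three-bay tray's long bay. The smaller guard is in the far small bay and the tin in the near one.
- **Setting down:** each thing was lowered until the wrist force showed contact (about 3–8 N) and only then released.

**Last checks:** I took a top view with depth, with the arm well clear of everything. The larger guard, trimmer, smaller guard and tin lie within 2 mm of their bay centres and within 3° of square. Their tops sit about 3 mm higher than on the counter, which matches lying flat on the bay floors.

**Readings that did not fit:**
- **Clipper:** it measured 165 mm long instead of 155, and 4 mm off along the bay. I put that down to tray lip pixels in the mask. It is centred across the bay and its height agrees.
- **Razor and comb:** the depth outline for the razor was wrong, and the comb's centre read 5–6 mm off. I had used a lower height cut-off for that check than at the start.
- **Before-and-after pictures:** comparing the two top views gave shifts of at most 0.1 px for the razor and clip. The comb showed 0.4 px (under 1 mm), and the arm never touched it, so I take all three as unmoved.

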